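# Roll the coated roller into the gauging bay

## Robot

A 6-joint arm with a two-finger parallel gripper is mounted at the origin on the work surface. World frame = base frame: x ahead of the robot, y to its left, z up, the work surface at z = 0. Lengths are in mm, angles in rad, forces in N, time in s.
With the tool pointing down it reaches from about 350 to 875 mm from the base axis. Payload 4.2 kg.
Tool frame: the origin (TCP) lies midway between the tips of the shut fingers; the grasp point (between the pads) lies 19 mm behind it (arm.grasp_offset is the distance from the TCP to the grasp point, in mm); z points along the fingers, y is the direction in which the jaws open and shut (so a half turn about z gives the same grasp; the last joint's range is limited). The gripper opens to 85 mm and grips with 20 to 120 N. Pads are 22 mm wide; open, the fingers measure 114 mm over their backs; the gripper's body (76 mm by 85 mm) begins 54 mm behind the grasp point. The pads swing forward as they close: fully open they stand 13 mm farther back than shut.
Start: joints at [1.432, 0.385, 0.008, 0, -1.194, -0.259], TCP at [242.086, 576.189, 231.312] pointing down, gripper open.
Joint ranges: [-3.14, 3.14], [-1.21, 2.06], [-1.07, 1.41], [-3.16, 2.05], [-2.99, -0.16], [-3.1, 3.1]. Speed limits (rad/s): [2.79, 2.79, 3.14, 3.14, 3.14, 3.14].

## Interface

Orientations are given as a unit quaternion [x, y, z, w].
In Python, from bench import arm gives the robot as it stands.
- The arm moves only by the tool move_arm, never from a script. Its argument "moves" is a list of rows, each an object with "gripper": the gripper's target within -1 to 1 (fully open at 1, half-way at 0, shut at -1); "xyz": the shift along the tool's x, y, z in cm, a list of three; "angular": the turn, a rotation vector about the tool's x, y, z in rad, a list of three. In form: [{"gripper": gripper, "xyz": [dx, dy, dz], "angular": [wx, wy, wz]}, ...]. A call has 1 to 10 rows; each row is the pose to reach, as a shift and turn from the pose commanded when the call began, along the tool's axes at that moment; what a row does not reach only later rows make up. A row lasts 1/8 s, in which the tool goes at most 62.5 mm and 10.7 degrees, less where a joint would pass 70% of its speed; a pose out of reach is approached as far as the arm can. A call with a gripper value outside its range is refused whole. The fingers move at their own pace and stop on an object; the grip force is fixed at half the most. Time passes only in rows, so rows that repeat a pose let the fingers close. It gives the time, the measured TCP pose, the force and the opening at its end, in the units of the state.
- arm.read_state(): the state, without advancing time (a new reading comes with each control period).
- arm.get_image(name): name is "scene" or "top" or "wrist"; returns (picture, depth): 384x512x3 uint8, blue, green, red; 384x512 float32, mm along the optical axis (not along the pixel's ray), 0 where there is no reading.
- arm.get_calibration(name): a dict with "camera_matrix" (3x3 intrinsics, pixels), "k1" (the pictures are not rectified: a ray, as slopes to the right and down, at radius r is drawn at 1 + k1 r^2 times it, then the intrinsics apply), "R" (3x3) and "t" (3): a world point X has camera coordinates R X + t. Camera axes: x right, y down, z forward; pixel columns grow to the right and rows downward; lengths in mm; the calibration is good to about 2 mm. A picture is of the moment at which its call begins: read the wrist's pose just before it. get_calibration takes no time and is no camera call; for the wrist camera it gives the pose at the moment of the call.
- arm.job_done(): hands the job in, once; it reports no verdict.
The state is a dict: "clock": time; "joints": joint angles; "joint_vel": joint speeds; "joint_efforts": joint torques, N m; "position": TCP position; "ee_rot": TCP orientation; "contact_force": force on the tool from outside, world axes, zero at the start; "wrist_torque": the same for the moment, N m; "gripper_width": finger opening in mm.
Only numpy, scipy, OpenCV 4.12 (cv2) and the standard library are available. Lean on these libraries where they do the work, as an engineer would, in place of code of your own. Each camera call takes 0.05 s, during which the arm holds its last target. There are 200 camera calls.

## Task

Roll the blue roller along the white mat into the bay framed with green tape, in front of the dial gauge, by pushing on its top with the fingertips, and leave it at rest there, lying within the tape frame (seen from above it covers none of the tape). Do not grip it, lift it or shove it from low down, and leave the pink tray of seals, the calliper and the brass ring where they are.

Things in the scene. Friction and masses are not known exactly. Their poses are not given: they have to be found in the camera images.
- roller_center (a point): Middle of the blue roller's axis. Loose cylinder, 60 mm diameter, 140 mm long, 0.35 to 0.7 kg, with steel end rims and a yellow stripe along it, lying on the mat (this point is 33 mm above the table). x: along the roller's axis, roughly away from the robot; z: to the yellow stripe, on top at the start; turns as it rolls.
- roller_far_end (a point): Centre of the roller's end face that lies farther from the robot, on its axis, 70 mm from the roller's centre.
- roller_near_end (a point): Centre of the roller's end face nearer the robot, on its axis, 70 mm from the roller's centre. A fingertip pressing the roller's top with a few newtons and moving sideways rolls it without slip; the roller's centre then travels half as far as the fingertip.
- bay: Fixed bay: a rectangle of flat green tape 12 mm wide on the mat, clear inside 170 mm (x) by 84 mm (y). Origin: its centre, at table height. x points away from the robot, along the roller's axis within 3 degrees; the roller must travel 105 to 165 mm along y, to +y or -y. A dial gauge stand, 160 mm high, is fixed outside the tape, centred 175 mm along +x, none of it nearer than 145 mm.
- mat: White foam mat fixed to the table, 230 mm (x) by 480 mm (y), top 3 mm above the table; origin at the centre of its underside, axes parallel to the bay's. It is slightly soft: the roller stays where it is left and stops within a few mm after a slow push.
- tray: Bystander, leave alone: loose pink foam tray 160 mm (x) by 76 mm (y) by 18 mm with six black carbon segments (top 26 mm above its underside), on the mat at the other side of the roller from the bay. Origin at the centre of its underside.
- caliper: Bystander, leave alone: steel calliper 200 mm long and 12 mm thick lying on the table between the robot and the mat. Origin at the middle of its beam, on its underside; x runs along the beam.
- seal: Bystander, leave alone: loose brass ring, outer diameter 56 mm, 20 mm high, on the table beyond the mat. Origin at the centre of its underside.

How it is judged (in metres and radians):
On the way:
1. the roller has rolled (not slid) half a turn: its yellow stripe, on top at the start, has come round underneath (angle between roller_center's own z axis and vertical above 2.5 rad), for 0.04 s.
At the end, for the whole second after the job is handed in: Both ends of the roller's axis are within 12 mm of the bay's centre line (so 60 mm of roller within the 84 mm between the long tapes), its centre is within 15 mm of the bay's centre lengthwise, and it lies on the mat at rest, slower than 10 mm/s (y of roller_far_end in the frame of bay between -0.012 and 0.012 m and y of roller_near_end in the frame of bay between -0.012 and 0.012 m and x of roller_center in the frame of bay between -0.015 and 0.015 m and height (world z) of roller_center below 0.036 m and linear speed of roller below 0.01 m/s); the robot touches nothing.
It fails at once if the roller is lifted more than 7 mm off the mat (height (world z) of roller_center above 0.04 m).
It fails at once if the roller is pushed from low down (fingers touching it while the fingertips reach below its mid-height) (contact force between the fingers and roller above 0.5 N and height (world z) of the grasp point below 0.048 m).
It fails at once if the tray is moved more than 10 mm (distance of tray from where it was at the start of the episode above 0.01 m).
It fails at once if the calliper is moved more than 10 mm (distance of caliper from where it was at the start of the episode above 0.01 m).
It fails at once if the brass ring is moved more than 10 mm (distance of seal from where it was at the start of the episode above 0.01 m).
It also fails if it takes over 58 s, if anything falls off the work surface, if the arm or the gripper's body presses on something with over 40 N, if the wrist force passes 120 N, or if a joint passes its speed limit or range.

## Working session

There is one attempt and no reset: what is moved stays moved. The work goes in short steps, Python scripts to look and compute and a tool call to move; the robot and the scene stay as the last step left them, time stands still between calls to the robot, and variables do not carry over. Pictures are saved under pics/ and viewed, about 8 in all and at most 12, crops included, and the job is handed in when it is done.

Besides the shell and the picture viewer there is one more tool, called after ">>>" as name(argument=value, ...) on one line, values as JSON. move_arm: Moves the arm, as the interface text tells. Its arguments: {"type":"object","properties":{"moves":{"type":"array","items":{"type":"object","properties":{"gripper":{"type":"number"},"xyz":{"type":"array","items":{"type":"number"}},"angular":{"type":"array","items":{"type":"number"}}}}}},"required":["moves"]}

```bash
mkdir -p pics
cat > h.py <<'E'
import numpy as np, cv2
from bench import arm
def ray(c,uv):
    K=np.array(c["camera_matrix"],float);k=c["k1"];R=np.array(c["R"]);t=np.array(c["t"]).ravel()
    p=cv2.undistortPoints(np.array(uv,float).reshape(-1,1,2),K,np.array([k,0,0,0,0.])).reshape(-1,2)
    d=np.c_[p,np.ones(len(p))]@R
    return -R.T@t,d
def plane(c,uv,z):
    o,d=ray(c,uv); s=(z-o[2])/d[:,2]; return o+s[:,None]*d
def proj(c,X):
    R=np.array(c["R"]);t=np.array(c["t"]).ravel()
    return cv2.projectPoints(np.array(X,float).reshape(-1,1,3),cv2.Rodrigues(R)[0],t,np.array(c["camera_matrix"],float),np.array([c["k1"],0,0,0,0.]))[0].reshape(-1,2)
E
python3 - <<'E'
from h import *
s=arm.read_state()
for k,v in s.items(): print(k,np.round(v,3))
for n in("scene","top"):
    im,d=arm.get_image(n); cv2.imwrite(f"pics/{n}0.png",im); np.savez(f"{n}0.npz",im=im,d=d)
    c=arm.get_calibration(n); print(n,np.round(-np.array(c["R"]).T@np.array(c["t"]).ravel()),c["k1"])
E
```

```text
clock 0.0
joints [ 1.432e+00  3.860e-01  7.000e-03 -1.000e-03 -1.194e+00 -2.590e-01]
joint_vel [ 0.001 -0.001  0.001  0.    -0.    -0.   ]
joint_efforts [-0.0000e+00 -3.9228e+01  1.8840e+01  4.1860e+00 -5.0000e-03 -0.0000e+00]
position [241.879 575.674 230.217]
ee_rot [ 0.98  -0.198 -0.     0.001]
contact_force [-0.055  0.003 -0.286]
wrist_torque [-0.021 -0.023  0.019]
gripper_width 85.162
scene [ 844. -248.  679.] -0.07596748151308301
top [500.  26. 722.] -0.04656170847456037
```

View pics/top0.png

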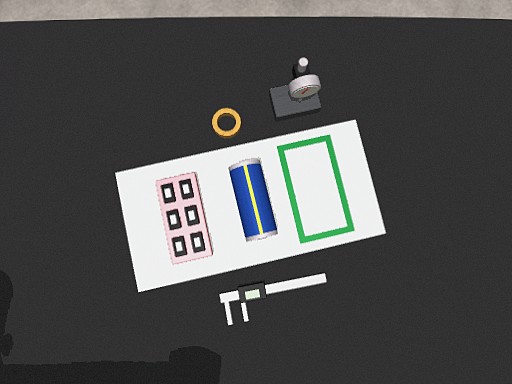

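View pics/scene0.png

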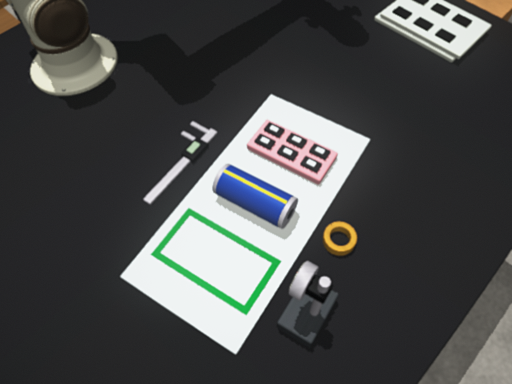

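Top view: the roller is at about (253,200) with the bay to its right at (316,189). The tray is on the left at (184,218), the ring at (226,122), the gauge at (298,90) and the calliper at (272,290). The scene view agrees with this layout.

```bash
cat > m.py <<'E'
from h import *
def bay_of(c,im):
    hsv=cv2.cvtColor(im,cv2.COLOR_BGR2HSV)
    m=cv2.inRange(hsv,(45,100,60),(85,255,255))
    cs,_=cv2.findContours(m,cv2.RETR_EXTERNAL,cv2.CHAIN_APPROX_NONE)
    k=max(cs,key=cv2.contourArea)
    P=plane(c,k.reshape(-1,2),3.)[:,:2]
    return cv2.minAreaRect(P.astype(np.float32))
def axes(r):
    b=cv2.boxPoints(r); e=b[1]-b[0]; f=b[2]-b[1]; v=e if np.hypot(*e)>np.hypot(*f) else f
    v=v/np.hypot(*v); v=v if v[0]>0 else -v
    return np.array(r[0]),v,np.array([-v[1],v[0]])
def cloud(c,d):
    K=np.array(c["camera_matrix"]);v,u=np.nonzero(d>0)
    o,dr=ray(c,np.c_[u,v]); return o+dr*d[v,u][:,None],u,v
def roller_of(c,im,d,bay):
    P,u,v=cloud(c,d)
    b,ex,ey=bay; q=P[:,:2]-b
    X,Y=q@ex,q@ey
    g=(P[:,2]>45)&(P[:,2]<75)&(abs(X)<110)&(abs(Y)<210)
    A=np.c_[X,Y,P[:,2]][g]
    return A
E
python3 - <<'E'
from m import *
for n in("top","scene"):
    c=arm.get_calibration(n); z=np.load(n+"0.npz"); im,d=z["im"],z["d"]
    r=bay_of(c,im); B=axes(r); print(n,"bay",r[0],r[1],"ex",B[1],"ang",np.degrees(np.arctan2(B[1][1],B[1][0])))
    A=roller_of(c,im,d,B); print(len(A),"top z",np.percentile(A[:,2],[50,99]),"X",np.percentile(A[:,0],[.5,99.5]),"Y",np.percentile(A[:,1],[1,99]))
    hsv=cv2.cvtColor(im,cv2.COLOR_BGR2HSV)
    for nm,lo,hi in(("yel",(22,120,120),(35,255,255)),("blue",(105,120,40),(130,255,255))):
        m=cv2.inRange(hsv,lo,hi); nl,l,s,ce=cv2.connectedComponentsWithStats(m)
        for i in range(1,nl):
            if s[i,4]<60: continue
            v,u=np.nonzero(l==i); Q=plane(c,np.c_[u,v],63.)
            q=np.c_[(Q[:,:2]-B[0])@B[1],(Q[:,:2]-B[0])@B[2]]
            p=np.polyfit(q[:,0],q[:,1],1)
            print(nm,s[i],"meanXY",q.mean(0),"Xrange",q[:,0].min(),q[:,0].max(),"slope deg",np.degrees(np.arctan(p[0])),"world",Q.mean(0))
    # mat extents
    m=cv2.inRange(hsv,(0,0,190),(179,40,255)); cs,_=cv2.findContours(m,0,1); k=max(cs,key=cv2.contourArea); print("mat",cv2.minAreaRect(plane(c,k.reshape(-1,2),3.)[:,:2].astype(np.float32)))
    P,u,v=cloud(c,d); q=np.c_[(P[:,:2]-B[0])@B[1],(P[:,:2]-B[0])@B[2]]
    g=(q[:,0]>110)&(q[:,0]<260)&(abs(q[:,1])<120)&(P[:,2]>15); print("gauge",q[g].min(0),q[g].max(0),P[g,2].max())
E
```

```text
top bay (589.906494140625, -98.73662567138672) (193.3757781982422, 107.2682113647461) ex [0.97870076 0.20529205] ang 11.846596
2383 top z [59.67777325 64.82334065] X [-69.46164835  68.84650793] Y [ 96.5037978 150.2127428]
yel [244 165  19  69 218] meanXY [  0.23811495 123.18993868] Xrange -60.75036660970407 62.151762361603744 slope deg 0.8569417483336734 world [564.84962276  21.87834416  63.        ]
blue [247 164  30  69 939] meanXY [ -0.411095   107.80277456] Xrange -60.648053551781345 61.932881281835954 slope deg 0.9906602872186362 world [567.3731029    6.68563729  63.        ]
blue [ 230  166   30   71 1004] meanXY [ -0.85405358 139.31682757] Xrange -61.06116717930767 61.583228195538254 slope deg 0.5596828948382313 world [560.46999455  37.43752907  63.        ]
mat ((563.0927734375, 26.835464477539062), (230.24755859375, 479.9588317871094), 11.812154769897461)
gauge [140.12928018 -45.23936139] [205.08011704 119.88169476] 161.81243476591476
scene bay (590.3140869140625, -97.72773742675781) (193.39993286132812, 106.72583770751953) ex [0.97823876 0.2074824 ] ang 11.974854
2394 top z [61.55900513 67.14737177] X [-67.95756488  71.3642436 ] Y [ 94.62673326 146.66031818]
yel [224 170  63  34 193] meanXY [  2.40935866 124.0510699 ] Xrange -61.06631556143267 61.990350419125654 slope deg 0.6921386172323293 world [566.932602    24.12372467  63.        ]
blue [227 166  65  34 385] meanXY [  4.03543179 133.99110221] Xrange -59.01092326372736 63.26977580228265 slope deg 0.8883676209029752 world [566.46090804  34.18483091  63.        ]
blue [ 216  173   69   52 1494] meanXY [ 6.12301382 99.2373446 ] Xrange -59.28520439755804 68.81771158428805 slope deg -0.8470634231901809 world [575.71385447   0.6204953   63.        ]
mat ((563.5842895507812, 28.743682861328125), (231.05126953125, 482.3184509277344), 11.88460922241211)
gauge [141.45159092 -46.98884743] [205.11091377 119.89551206] 164.80360776355417
```

>>> move_arm(moves=[{"gripper":1,"xyz":[25,19,4],"angular":[0,0,0.5]},{"gripper":1,"xyz":[25,19,4],"angular":[0,0,0.5]},{"gripper":1,"xyz":[25,19,4],"angular":[0,0,0.5]},{"gripper":1,"xyz":[50.7,37.7,8],"angular":[0,0,0.965]},{"gripper":1,"xyz":[50.7,37.7,8],"angular":[0,0,0.965]},{"gripper":1,"xyz":[50.7,37.7,8],"angular":[0,0,0.965]},{"gripper":1,"xyz":[50.7,37.7,8],"angular":[0,0,0.965]},{"gripper":1,"xyz":[50.7,37.7,8],"angular":[0,0,0.965]},{"gripper":1,"xyz":[50.7,37.7,8],"angular":[0,0,0.965]},{"gripper":1,"xyz":[50.7,37.7,8],"angular":[0,0,0.965]}])

```text
clock: 1.35
position: [558.1, 40.5, 152.3]
ee_rot: [0.777, -0.63, -0.0, 0.0]
contact_force: [0.6, -0.1, 0.2]
gripper_width: 85.3
```

>>> move_arm(moves=[{"gripper":1,"xyz":[0,0,0],"angular":[0,0,0]},{"gripper":1,"xyz":[0,0,0],"angular":[0,0,0]},{"gripper":1,"xyz":[0,0,0],"angular":[0,0,0]}])

```text
clock: 1.72
position: [557.0, 43.5, 153.0]
ee_rot: [0.777, -0.629, 0.0, -0.0]
contact_force: [-0.3, -0.3, -0.4]
gripper_width: 85.7
```

```bash
cat > w.py <<'E'
from m import *
from scipy.spatial.transform import Rotation as Ro
import sys
s=arm.read_state(); B0=np.array([590.1,-98.2]); a=np.radians(11.9); ex=np.array([np.cos(a),np.sin(a)]); ey=np.array([-ex[1],ex[0]])
R=Ro.from_quat(s["ee_rot"]).as_matrix(); p=np.array(s["position"])
print("t",s["clock"],"tool bay XY",np.round([(p[:2]-B0)@ex,(p[:2]-B0)@ey],1),"z",p[2].round(1),"toolx in bay",np.round([R[:2,0]@ex,R[:2,0]@ey],3),"tooly",np.round([R[:2,1]@ex,R[:2,1]@ey],3),"tilt",np.round(R[:2,2],4),"F",np.round(s["contact_force"],1))
def look(name,view=False):
    c=arm.get_calibration(name); im,d=arm.get_image(name)
    P,u,v=cloud(c,d); X,Y=(P[:,:2]-B0)@ex,(P[:,:2]-B0)@ey
    hsv=cv2.cvtColor(im,cv2.COLOR_BGR2HSV)
    m=cv2.inRange(hsv,(105,120,40),(130,255,255))|cv2.inRange(hsv,(22,120,120),(35,255,255))
    g=(m[v,u]>0)&(abs(X)<100)&(abs(Y)<220)&(P[:,2]>15)&(P[:,2]<75)
    A=np.c_[X,Y,P[:,2]][g]
    if len(A)>50:
        # cylinder radius 30, fit axis line Y=y0+kX, z=z0
        from scipy.optimize import least_squares
        f=lambda q:np.hypot((A[:,1]-q[0]-q[1]*A[:,0]),A[:,2]-q[2])-30
        q=least_squares(f,[A[:,1].mean(),0,33],loss="soft_l1").x
        print(name,len(A),"roller Y",q[0].round(1),"near",(q[0]-70*q[1]).round(1),"far",(q[0]+70*q[1]).round(1),"z",q[2].round(1),"X mid",(A[:,0].min()+A[:,0].max()).round(1)/2)
    return im
for n in sys.argv[1:]:
    im=look(n); cv2.imwrite(f"pics/{n}_{s['clock']:.2f}.png",im)
E
python3 w.py top scene wrist; ls pics
```

```text
t 1.725 tool bay XY [ -3.2 145.4] z 153.0 toolx in bay [ 0.002 -1.   ] tooly [-1.    -0.002] tilt [0.0002 0.0002] F [-0.3 -0.3 -0.4]
top 414 roller Y 123.1 near 121.9 far 124.3 z 33.0 X mid -36.7
scene 2090 roller Y 123.6 near 122.6 far 124.7 z 35.4 X mid 1.5
wrist 10615 roller Y 121.8 near 120.8 far 122.8 z 33.1 X mid 0.7
scene0.png
scene_1.73.png
top0.png
top_1.73.png
wrist_1.73.png
```

>>> move_arm(moves=[{"gripper":1,"xyz":[1.4,-0.35,4],"angular":[0,0,0]},{"gripper":1,"xyz":[1.4,-0.35,8],"angular":[0,0,0]},{"gripper":1,"xyz":[1.4,-0.35,9.3],"angular":[0,0,0]},{"gripper":1,"xyz":[1.4,-0.35,9.3],"angular":[0,0,0]},{"gripper":1,"xyz":[1.4,-0.35,9.3],"angular":[0,0,0]}])

```text
clock: 2.5
position: [565.0, 30.0, 61.5]
ee_rot: [0.777, -0.629, 0.001, -0.001]
contact_force: [-0.0, 0.3, 0.2]
gripper_width: 85.3
```

```bash
python3 w.py scene wrist; cp pics/scene_2*.png pics/v.png
```

```text
t 2.5 tool bay XY [  1.8 130.6] z 61.5 toolx in bay [ 0.001 -1.   ] tooly [-1.    -0.001] tilt [0.0032 0.0007] F [-0.   0.3  0.2]
scene 2026 roller Y 123.7 near 122.7 far 124.7 z 35.5 X mid 1.85
wrist 23717 roller Y 121.9 near 120.9 far 122.9 z 33.2 X mid 0.85
```

View pics/v.png

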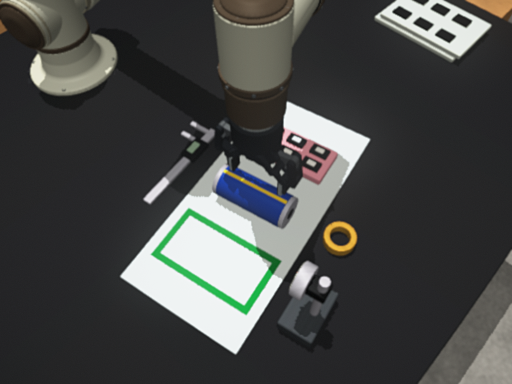

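The open fingers hang just above the roller's top at about (228,165) and (288,185), clear of the tray. Next I lower gently until they touch.

>>> move_arm(moves=[{"gripper":1,"xyz":[0,0,0.6],"angular":[0,0,0]},{"gripper":1,"xyz":[0,0,0.8],"angular":[0,0,0]},{"gripper":1,"xyz":[0,0,1.0],"angular":[0,0,0]},{"gripper":1,"xyz":[0,0,1.0],"angular":[0,0,0]}])

```text
clock: 3.1
position: [563.7, 29.3, 49.8]
ee_rot: [0.777, -0.63, -0.0, 0.0]
contact_force: [-0.3, -0.5, 0.9]
gripper_width: 85.8
```

>>> move_arm(moves=[{"gripper":1,"xyz":[0,0,0.15],"angular":[0,0,0]},{"gripper":1,"xyz":[0,0,0.15],"angular":[0,0,0]}])

```text
clock: 3.35
position: [563.9, 29.1, 49.7]
ee_rot: [0.777, -0.63, 0.0, 0.0]
contact_force: [-3.6, -0.0, 8.6]
gripper_width: 85.3
```

>>> move_arm(moves=[{"gripper":1,"xyz":[0.4,0,0],"angular":[0,0,0]},{"gripper":1,"xyz":[0.9,0,0],"angular":[0,0,0]},{"gripper":1,"xyz":[1.4,0,0],"angular":[0,0,0]},{"gripper":1,"xyz":[1.9,0,0],"angular":[0,0,0]},{"gripper":1,"xyz":[2.4,0,0],"angular":[0,0,0]},{"gripper":1,"xyz":[2.8,0,0],"angular":[0,0,0]},{"gripper":1,"xyz":[3.0,0,0],"angular":[0,0,0]},{"gripper":1,"xyz":[3.0,0,0],"angular":[0,0,0]}])

```text
clock: 4.35
position: [570.5, -0.4, 49.7]
ee_rot: [0.777, -0.63, 0.001, -0.0]
contact_force: [-2.1, 0.1, 8.6]
gripper_width: 85.4
```

```bash
python3 w.py scene wrist
```

```text
t 4.35 tool bay XY [ 1.  99.8] z 49.7 toolx in bay [ 0.001 -1.   ] tooly [-1.    -0.001] tilt [ 0.0012 -0.0004] F [-2.1  0.1  8.6]
scene 1673 roller Y 108.3 near 107.3 far 109.3 z 35.4 X mid 2.2
wrist 23304 roller Y 106.7 near 105.7 far 107.7 z 33.2 X mid 1.2
```

>>> move_arm(moves=[{"gripper":1,"xyz":[0,0,-1],"angular":[0,0,0]},{"gripper":1,"xyz":[-1.65,0,-1],"angular":[0,0,0]},{"gripper":1,"xyz":[-1.65,0,-0.3],"angular":[0,0,0]},{"gripper":1,"xyz":[-1.65,0,0],"angular":[0,0,0]},{"gripper":1,"xyz":[-1.3,0,0],"angular":[0,0,0]},{"gripper":1,"xyz":[-0.7,0,0],"angular":[0,0,0]},{"gripper":1,"xyz":[0,0,0],"angular":[0,0,0]},{"gripper":1,"xyz":[0.7,0,0],"angular":[0,0,0]},{"gripper":1,"xyz":[1.4,0,0],"angular":[0,0,0]},{"gripper":1,"xyz":[1.9,0,0],"angular":[0,0,0]}])

```text
clock: 5.7
position: [574.4, -19.1, 49.7]
ee_rot: [0.777, -0.629, 0.001, 0.0]
contact_force: [-1.8, -1.3, 10.7]
gripper_width: 85.3
```

```bash
python3 w.py scene wrist
```

```text
t 5.7 tool bay XY [ 0.9 80.6] z 49.7 toolx in bay [ 0.001 -1.   ] tooly [-1.    -0.001] tilt [ 0.0009 -0.0009] F [-1.8 -1.3 10.7]
scene 1605 roller Y 89.8 near 88.7 far 90.8 z 35.3 X mid 2.45
wrist 23150 roller Y 87.9 near 86.9 far 88.9 z 33.1 X mid 1.45
```

>>> move_arm(moves=[{"gripper":1,"xyz":[0,0,-1],"angular":[0,0,0]},{"gripper":1,"xyz":[-1.7,0,-1],"angular":[0,0,0]},{"gripper":1,"xyz":[-1.7,0,-0.3],"angular":[0,0,0]},{"gripper":1,"xyz":[-1.7,0,0],"angular":[0,0,0]},{"gripper":1,"xyz":[-1.3,0,0],"angular":[0,0,0]},{"gripper":1,"xyz":[-0.7,0,0],"angular":[0,0,0]},{"gripper":1,"xyz":[0,0,0],"angular":[0,0,0]},{"gripper":1,"xyz":[0.7,0,0],"angular":[0,0,0]},{"gripper":1,"xyz":[1.4,0,0],"angular":[0,0,0]},{"gripper":1,"xyz":[1.9,0,0],"angular":[0,0,0]}])

```text
clock: 7.05
position: [578.2, -37.6, 49.7]
ee_rot: [0.777, -0.629, 0.001, 0.0]
contact_force: [-3.2, -0.4, 10.8]
gripper_width: 85.5
```

```bash
python3 w.py scene wrist
```

```text
t 7.05 tool bay XY [ 0.9 61.7] z 49.7 toolx in bay [ 0.002 -1.   ] tooly [-1.    -0.002] tilt [ 0.0007 -0.001 ] F [-3.2 -0.4 10.8]
scene 1672 roller Y 71.2 near 70.4 far 72.1 z 35.3 X mid 2.95
wrist 23922 roller Y 69.3 near 68.2 far 70.3 z 33.1 X mid 1.65
```

>>> move_arm(moves=[{"gripper":1,"xyz":[0,0,-1],"angular":[0,0,0]},{"gripper":1,"xyz":[-1.7,0,-1],"angular":[0,0,0]},{"gripper":1,"xyz":[-1.7,0,-0.3],"angular":[0,0,0]},{"gripper":1,"xyz":[-1.7,0,0],"angular":[0,0,0]},{"gripper":1,"xyz":[-1.3,0,0],"angular":[0,0,0]},{"gripper":1,"xyz":[-0.7,0,0],"angular":[0,0,0]},{"gripper":1,"xyz":[0,0,0],"angular":[0,0,0]},{"gripper":1,"xyz":[0.7,0,0],"angular":[0,0,0]},{"gripper":1,"xyz":[1.4,0,0],"angular":[0,0,0]},{"gripper":1,"xyz":[1.9,0,0],"angular":[0,0,0]}])

```text
clock: 8.4
position: [582.2, -56.3, 49.7]
ee_rot: [0.777, -0.629, 0.001, 0.0]
contact_force: [-2.8, 0.2, 9.9]
gripper_width: 85.3
```

```bash
python3 w.py scene wrist
```

```text
t 8.4 tool bay XY [ 0.9 42.7] z 49.7 toolx in bay [ 0.002 -1.   ] tooly [-1.    -0.002] tilt [ 0.0007 -0.001 ] F [-2.8  0.2  9.9]
scene 1666 roller Y 52.5 near 51.5 far 53.4 z 35.4 X mid 3.05
wrist 24004 roller Y 50.5 near 49.5 far 51.5 z 33.1 X mid 1.9
```

>>> move_arm(moves=[{"gripper":1,"xyz":[0,0,-1],"angular":[0,0,0]},{"gripper":1,"xyz":[-1.7,0,-1],"angular":[0,0,0]},{"gripper":1,"xyz":[-1.7,0,-0.3],"angular":[0,0,0]},{"gripper":1,"xyz":[-1.7,0,0],"angular":[0,0,0]},{"gripper":1,"xyz":[-1.3,0,0],"angular":[0,0,0]},{"gripper":1,"xyz":[-0.7,0,0],"angular":[0,0,0]},{"gripper":1,"xyz":[0,0,0],"angular":[0,0,0]},{"gripper":1,"xyz":[0.7,0,0],"angular":[0,0,0]},{"gripper":1,"xyz":[1.4,0,0],"angular":[0,0,0]},{"gripper":1,"xyz":[1.9,0,0],"angular":[0,0,0]}])

```text
clock: 9.75
position: [586.1, -74.9, 49.6]
ee_rot: [0.777, -0.629, 0.001, 0.0]
contact_force: [-1.6, -1.2, 10.9]
gripper_width: 85.2
```

>>> move_arm(moves=[{"gripper":1,"xyz":[0,0,-1],"angular":[0,0,0]},{"gripper":1,"xyz":[-1.7,0,-1],"angular":[0,0,0]},{"gripper":1,"xyz":[-1.7,0,-0.3],"angular":[0,0,0]},{"gripper":1,"xyz":[-1.7,0,0],"angular":[0,0,0]},{"gripper":1,"xyz":[-1.3,0,0],"angular":[0,0,0]},{"gripper":1,"xyz":[-0.7,0,0],"angular":[0,0,0]},{"gripper":1,"xyz":[0,0,0],"angular":[0,0,0]},{"gripper":1,"xyz":[0.7,0,0],"angular":[0,0,0]},{"gripper":1,"xyz":[1.3,0,0],"angular":[0,0,0]},{"gripper":1,"xyz":[1.6,0,0],"angular":[0,0,0]}])

```text
clock: 11.0
position: [589.3, -90.5, 49.7]
ee_rot: [0.777, -0.629, 0.001, 0.0]
contact_force: [-1.9, -0.2, 9.8]
gripper_width: 85.2
```

>>> move_arm(moves=[{"gripper":1,"xyz":[0,0,0],"angular":[0,0,0]},{"gripper":1,"xyz":[0,0,-2],"angular":[0,0,0]},{"gripper":1,"xyz":[-1.7,0,-4],"angular":[0,0,0]},{"gripper":1,"xyz":[-1.7,0,-8],"angular":[0,0,0]},{"gripper":1,"xyz":[-1.7,0,-8],"angular":[0,0,0]},{"gripper":1,"xyz":[-1.7,0,-8],"angular":[0,0,0]}])

```text
clock: 11.75
position: [584.8, -72.5, 128.0]
ee_rot: [0.777, -0.63, -0.0, 0.0]
contact_force: [-0.6, -0.2, -0.4]
gripper_width: 85.1
```

```bash
python3 w.py scene wrist; ls pics; cp pics/wrist_11*.png pics/v2.png
```

```text
t 11.75 tool bay XY [ 0.1 26.2] z 128.0 toolx in bay [ 0.001 -1.   ] tooly [-1.    -0.001] tilt [-0.0006  0.0005] F [-0.6 -0.2 -0.4]
scene 2583 roller Y 16.1 near 15.0 far 17.1 z 35.2 X mid 3.4
wrist 13463 roller Y 14.5 near 13.5 far 15.5 z 33.0 X mid 2.1
scene0.png
scene_1.73.png
scene_11.75.png
scene_2.50.png
scene_4.35.png
scene_5.70.png
scene_7.05.png
scene_8.40.png
top0.png
top_1.73.png
v.png
wrist_1.73.png
wrist_11.75.png
wrist_2.50.png
wrist_4.35.png
wrist_5.70.png
wrist_7.05.png
wrist_8.40.png
```

View pics/v2.png

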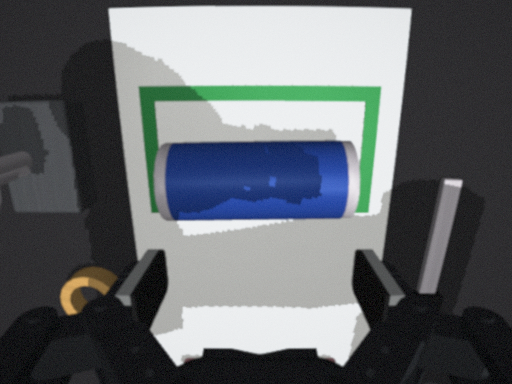

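The wrist view shows the roller at about (258,180). The stripe is not visible (it has gone round underneath), the far tape is clear at row 93, and the side tapes are visible at both ends. About 15 mm of travel remain.

>>> move_arm(moves=[{"gripper":1,"xyz":[0.4,0,4],"angular":[0,0,0]},{"gripper":1,"xyz":[0.4,0,7],"angular":[0,0,0]},{"gripper":1,"xyz":[0.4,0,7.7],"angular":[0,0,0]},{"gripper":1,"xyz":[0.4,0,8],"angular":[0,0,0]},{"gripper":1,"xyz":[0.8,0,8],"angular":[0,0,0]},{"gripper":1,"xyz":[1.4,0,8],"angular":[0,0,0]},{"gripper":1,"xyz":[2.0,0,8],"angular":[0,0,0]},{"gripper":1,"xyz":[2.6,0,8],"angular":[0,0,0]},{"gripper":1,"xyz":[3.1,0,8],"angular":[0,0,0]},{"gripper":1,"xyz":[3.4,0,8],"angular":[0,0,0]}])

```text
clock: 13.1
position: [591.4, -107.5, 49.7]
ee_rot: [0.777, -0.63, -0.001, 0.001]
contact_force: [-4.5, -0.9, 7.3]
gripper_width: 85.6
```

>>> move_arm(moves=[{"gripper":1,"xyz":[0,0,0],"angular":[0,0,0]},{"gripper":1,"xyz":[0,0,-2],"angular":[0,0,0]},{"gripper":1,"xyz":[-4,0,-8],"angular":[0,0,0]},{"gripper":1,"xyz":[-9,0,-14],"angular":[0,0,0]},{"gripper":1,"xyz":[-16,0,-20],"angular":[0,0,0]},{"gripper":1,"xyz":[-22,0,-20],"angular":[0,0,0]},{"gripper":1,"xyz":[-28,0,-20],"angular":[0,0,0]},{"gripper":1,"xyz":[-28,0,-20],"angular":[0,0,0]},{"gripper":1,"xyz":[-28,0,-20],"angular":[0,0,0]},{"gripper":1,"xyz":[-28,0,-20],"angular":[0,0,0]}])

```text
clock: 14.35
position: [534.4, 167.1, 248.1]
ee_rot: [0.777, -0.63, -0.0, 0.0]
contact_force: [-0.5, -0.6, 0.3]
gripper_width: 85.7
```

```bash
python3 w.py top scene; cp pics/top_1[2-9]*.png pics/v3.png; python3 -c "
import cv2;i=cv2.imread('pics/v3.png')[90:330,100:400];cv2.imwrite('pics/v4.png',cv2.resize(i,None,fx=2.4,fy=2.4))"
```

```text
t 14.35 tool bay XY [2.000e-01 2.711e+02] z 248.1 toolx in bay [ 0.001 -1.   ] tooly [-1.    -0.001] tilt [-0.0007 -0.0005] F [-0.5 -0.6  0.3]
top 2160 roller Y 0.2 near -0.8 far 1.2 z 32.9 X mid 2.2
scene 2646 roller Y 0.9 near -0.2 far 1.9 z 35.1 X mid 3.6
```

View pics/v4.png

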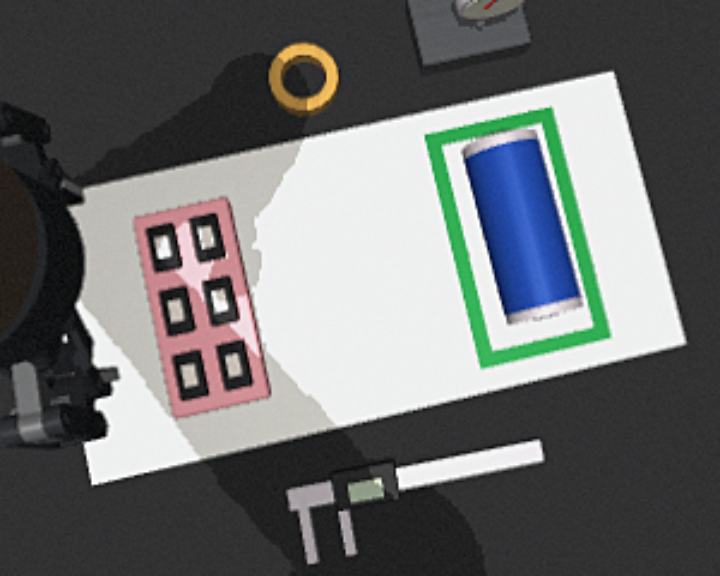

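The roller lies within the frame, at about (523,230) in the crop. The slight offset to the right is parallax. The tray, calliper and ring are where they were and the arm is clear, so I'm handing in.

```bash
python3 -c "
from bench import arm
print(arm.job_done())"
```

```text
the job is handed in; nothing more can be done
None
```

I rolled the blue roller about 123 mm towards −y into the green-taped bay. It took seven short strokes with the open fingertips on its top, pressing with roughly 7–11 N. The job was handed in at about 14.5 s, and no verdict was given.

**Last checks:**

| Check | Top camera | Scene camera | Allowed |
|---|---|---|---|
| Near end, off the bay's centre line | −0.8 mm | −0.2 mm | ±12 mm |
| Far end, off the bay's centre line | +1.2 mm | +1.9 mm | ±12 mm |
| Centre, lengthwise | about 2.2 mm | about 3.6 mm | ±15 mm |
| Axis height | 32.9 mm | 35.1 mm | below 36 mm |

- **Rolling:** The centre travelled about half as far as the fingertips, so it rolled rather than slid. By that distance it turned about 235°, so the stripe must have passed underneath. The stripe was out of sight in the wrist picture at about 108 mm of travel.
- **Bystanders:** The tray, calliper and ring look unmoved in the last picture. I did not re-measure them.
- **Arm:** It is well clear, 248 mm up and beyond the tray, with no contact force.
- **Disagreement:** The scene camera read axis heights about 2 mm above the top and wrist cameras throughout. That matches the stated calibration accuracy, and its readings still fall within the limits.
- **Not checked:** I did not measure the roller's speed directly. The one position reading was taken about 1 s after the fingers left it.

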